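# Clamp the jamb block and hold the mating hinge leaf to it

## Task

Turn the crank of the drill vise clockwise until its jaw grips the wooden jamb block firmly. Then take the hinge leaf with the single long knuckle out of the rack, lower its knuckle into the gap between the two knuckles on the block until the holes line up as for the pin, and finish while holding it there in the gripper, still and not pushing against the block. Leave the other leaf in the rack, the pin and everything else alone.

Things in the scene. Friction and masses are not known exactly. Their poses are not given: they have to be found in the camera images.
- screw_axis (a point): Point on the screw axis of the grey drill vise (fixed to the table), 60 mm up, level with the crank grip's middle. Vise axes: z up, y along the screw out to the crank, x across. Bed 100 x 215 x 25 mm; jaws 75 mm high, fixed jaw at -y, sliding jaw at +y, then an end plate 60 mm wide, 80 mm high (outer face 46 mm in -y from here), then the crank arm.
- crank_grip (a point): Middle of the crank's black handgrip: a bar 18 mm thick, 48 mm long, parallel to the screw (vise y), spinning freely on the end of the crank arm, 50 mm from the screw axis. The arm (8 mm thick) is on the vise side, its face 29 mm in -y from here. Pinch it from above, fingers closing along vise x.
- crank (a joint): Crank angle q, 0 to 2.75 rad, grows as it tightens (clockwise seen from the crank's end). The grip stands at 0.25 + q above vise +x: starts at the far side, goes over the top, down on the robot's side. 6 mm of jaw per rad; the block is pinched at q = 2.0, then springs add 90 N per rad: 2.4 to 2.6 is firm. Takes 7 N at the grip when free, 10 to 15 N tight; stays where left.
- jaw: Sliding jaw of the vise, 75 mm wide, 30 mm thick, 50 mm high, steel face. Origin: centre of its face's width, on the screw axis (60 mm above the table), axes as the vise.
- block: Pale wooden jamb block 90 x 70 x 70 mm (own x, y, z, about the vise's), standing on the vise bed between the jaws, loose until clamped. Origin: centre of its underside, 25 mm above the table. A steel hinge leaf 6 mm thick is screwed flat on its top, two knuckles overhanging the +x edge.
- jamb_bore (a point): On the block: the point on the hinge axis half-way between its two knuckles, 98 mm above the table. y is the hinge axis, z up. Each knuckle is a tube 20 mm across, 16 mm long, with an 11 mm hole; the gap between them is 36 mm along y, open above and below. The block's edge is 15 mm from the axis.
- leaf_plate (a point): The leaf to use: centre of its upright steel plate, 64 wide (y) x 50 high (z) x 6 mm thick (x), about 200 g, knuckle at the lower edge; the taller of the two leaves, in either place of the rack. Its ends stand in slotted posts 48 mm apart whose tops are 7 mm below this point: grasp the upper half, closing along x, and lift straight up (20 mm frees it).
- leaf_bore (a point): Centre of the hole of that leaf's single knuckle: a tube 20 mm across, 30 mm long along y, 11 mm hole, 41 mm below the plate's centre and in its plane. y is the hinge axis, z up along the plate. In its final place the plate hangs 6 mm clear above the block's knuckles, so only the gripper keeps it at the right height.
- spare_leaf: The other leaf in the rack: plate 64 x 32 x 6 mm, two short knuckles. Origin: underside of its knuckles. To be left alone.
- rack: Low wooden rack, fixed to the table, 170 x 110 mm (x, y), 66 mm high, with two places for leaves at x = -55 and +55 mm, each between two slotted posts. Origin: centre of its underside.
- pin: Steel hinge pin, 8 mm thick, 86 mm long, lying on the table. Origin: under its middle. To be left alone.
- driver: Screwdriver lying on the table. To be left alone.
- screwbox: Closed cardboard box 90 x 120 x 50 mm on the table. To be left alone.
- glue: White bottle, 52 mm across, 130 mm high. To be left alone.
- tin: Yellow tin, 80 mm across, 75 mm high. To be left alone.
- elbow: White plastic pipe elbow, about 70 mm across and 40 mm high. To be left alone.
Things that resemble listed ones, but are neither listed nor needed, are in the scene too. Leave any purple or turquoise look-alike of the block alone.

How it is judged:
By the outcome, as a careful person would: the job done as asked, in the order asked, and still so for the second after the job is handed in, while the arm keeps its last pose, push and grip.
It also fails if it takes over 54 s, if anything falls off the work surface, if the arm or the gripper's body presses on something with over 40 N, if the wrist force passes 120 N, or if a joint passes its speed limit or range.

## Robot

A 6-joint arm with a two-finger parallel gripper is mounted at the origin on the work surface. World frame = base frame: x ahead of the robot, y to its left, z up, the work surface at z = 0. Lengths are in m, angles in rad, forces in N, time in s.
With the tool pointing down it reaches from about 0.375 to 0.9 m from the base axis. Payload 3.1 kg.
Tool frame: the origin (TCP) lies midway between the tips of the shut fingers; the grasp point (between the pads) lies 19 mm behind it (manip.grasp_offset is the distance from the TCP to the grasp point, in m); z points along the fingers, y is the line along which they close (so a half turn about z gives the same grasp; the last joint's range is limited). The gripper opens to 85 mm and grips with 20 to 120 N. Pads are 22 mm wide; open, the fingers measure 114 mm over their backs; the gripper's body (76 mm by 85 mm) begins 54 mm behind the grasp point. The pads swing forward as they close: fully open they stand 13 mm farther back than shut.
Start: joints at [-1.323, 0.527, 1.433, -0, 1.181, -0.178], TCP at [0.259, -0.569, 0.231] pointing down, gripper open.
Joint ranges: [-3.08, 3.08], [-0.75, 2.2], [0.22, 2.44], [-1.43, 4.57], [0, 2.65], [-2.85, 2.85]. Speed limits (rad/s): [2.79, 2.79, 3.14, 3.14, 3.14, 3.14].

## Interface

Orientations are given as a unit quaternion [x, y, z, w].
In Python, from station import sensors, cams, order, manip gives the robot as it stands.
- The arm moves only by the tool move_arm, never from a script. Its argument "targets" is a list of rows, each an object of numbers: "dx", "dy", "dz": the shift along the world's x, y, z normalised to -1 to 1, where 1 is 25 mm; "rx", "ry", "rz": the turn, a rotation vector about the world's x, y, z normalised to -1 to 1, where 1 is 30 degrees. A call has exactly 10 rows; each row shifts and turns the commanded pose from where the row before left it; what a row does not reach is not made up. A row lasts 1/8 s, in which the tool goes at most 62.5 mm and 10.7 degrees, less where a joint would pass 70% of its speed; a pose out of reach is approached as far as the arm can. A call with a number of a shift or a turn outside -1 to 1 is refused whole. A call with a gripper value outside its range is refused whole. "claw" is the opening in per cent of the stroke, from 0 (shut) to 100 (fully open), set as the call begins (left out, the last holds). The fingers move at their own pace and stop on an object; "newtons" is the grip in N (left out, the last holds). Time passes only in rows, so rows that do not move let the fingers close, or fill a call up. It gives the time, the measured TCP pose, the force, the opening and the grip force at its end, in the units of the state.
- sensors.sense(): the state, without advancing time (a new reading comes with each control period).
- cams.snapshot(name): name is "scene" or "side" or "wrist"; returns the picture (384x512x3 uint8, red, green, blue); there is no depth.
- cams.camera_model(name): a dict with "fx", "fy", "cx", "cy" (pixels), "distortion" ([k1, k2, p1, p2, k3] as OpenCV has them; the pictures are not rectified), "extrinsics" (4x4, takes a point from world to camera coordinates). Camera axes: x right, y down, z forward; pixel columns grow to the right and rows downward; lengths in m; the calibration is good to about 2 mm. A picture is of the moment at which its call begins: read the wrist's pose just before it. camera_model takes no time and is no camera call; for the wrist camera it gives the pose at the moment of the call.
- order.sign_off(): hands the job in; it is judged then, once.
The state is a dict: "t": time; "q": joint angles; "qd": joint speeds; "tau": joint torques, N m; "tcp_pos": TCP position; "tool_rot": TCP orientation; "force": force on the tool from outside, world axes, zero at the start; "ft_torque": the same for the moment, N m; "finger_gap": opening from 0.0 (shut) to 1.0 (fully open); "gripper_force": force on a finger pad.
Only numpy, scipy, OpenCV 4.12 (cv2) and the standard library are available. Lean on these libraries where they do the work, as an engineer would, in place of code of your own. Each camera call takes 0.05 s, during which the arm holds its last target. There are 200 camera calls.

## Working session

There is one attempt and no reset: what is moved stays moved. The work goes in short steps, Python scripts to look and compute and a tool call to move; the robot and the scene stay as the last step left them, time stands still between calls to the robot, and variables do not carry over. Pictures are saved under pics/ and viewed, at most 10 in all, crops included, and the job is handed in when it is done.

Besides the shell and the picture viewer there is one more tool, called after "Call:" by a JSON object that holds its "name" and its "arguments". move_arm: Moves the arm, as the interface text tells. Scaled input: -1 to 1 covers 25 mm each way for a shift and 30 degrees each way for a turn. Its arguments: {"type":"object","properties":{"targets":{"type":"array"},"claw":{"type":"number"},"newtons":{"type":"number"}},"required":["targets"]}

```bash
ls; mkdir -p pics
cat > h.py <<'E'
import numpy as np, cv2
from station import sensors, cams, order, manip
def snap(n,f=None):
    m=cams.camera_model(n); im=np.array(cams.snapshot(n))
    if f: cv2.imwrite('pics/'+f,im[:,:,::-1])
    return im,m
def KD(m): return np.array([[m['fx'],0,m['cx']],[0,m['fy'],m['cy']],[0,0,1.]]),np.array(m['distortion'],float)
def ray(m,uv):
    K,D=KD(m); E=np.array(m['extrinsics']); p=cv2.undistortPoints(np.array([[uv]],float),K,D)[0,0]
    R,t=E[:3,:3],E[:3,3]; return -R.T@t, R.T@np.array([p[0],p[1],1.])
def onz(m,uv,z):
    o,d=ray(m,uv); return o+d*(z-o[2])/d[2]
def tri(a,b):
    (o1,d1),(o2,d2)=a,b
    s=np.linalg.lstsq(np.c_[d1,-d2],o2-o1,rcond=None)[0]
    p,q=o1+d1*s[0],o2+d2*s[1]; return (p+q)/2,np.linalg.norm(p-q)
def proj(m,P):
    K,D=KD(m); E=np.array(m['extrinsics']); return cv2.projectPoints(np.array(P,float).reshape(-1,3),cv2.Rodrigues(E[:3,:3])[0],E[:3,3],K,D)[0][:,0]
E
python3 - <<'E'
from h import *
np.set_printoptions(precision=3,suppress=True)
a,m=snap('scene','scene.png'); b,m2=snap('side','side.png')
cv2.imwrite('pics/sceneb.png',cv2.resize(a,(800,600),interpolation=3)[:,:,::-1])
cv2.imwrite('pics/sideb.png',cv2.resize(b,(800,600),interpolation=3)[:,:,::-1])
for q in (m,m2):
    E=np.array(q['extrinsics']); print(-E[:3,:3].T@E[:3,3], E[:3,:3])
print(sensors.sense(), manip.grasp_offset)
E
```

```text
pics
[ 1.466 -0.169  0.826] [[ 0.167  0.986  0.003]
 [ 0.618 -0.103 -0.779]
 [-0.768  0.132 -0.626]]
[0.229 1.236 1.022] [[-0.965 -0.263  0.015]
 [-0.166  0.565 -0.808]
 [ 0.204 -0.782 -0.589]]
{'t': 0.1, 'q': array([-1.322,  0.528,  1.434,  0.   ,  1.181, -0.178]), 'qd': array([ 0.002, -0.003, -0.003, -0.001,  0.   ,  0.   ]), 'tau': array([  0.   , -44.331, -17.859,  -0.   ,   0.004,  -0.   ]), 'tcp_pos': array([ 0.259, -0.568,  0.23 ]), 'tool_rot': array([ 0.977,  0.212, -0.   , -0.001]), 'force': array([0.7  , 0.132, 0.157]), 'ft_torque': array([-0.019,  0.003, -0.008]), 'gripper_force': 0.0, 'finger_gap': 0.9991853628726802} 0.0187
```

View pics/sceneb.png

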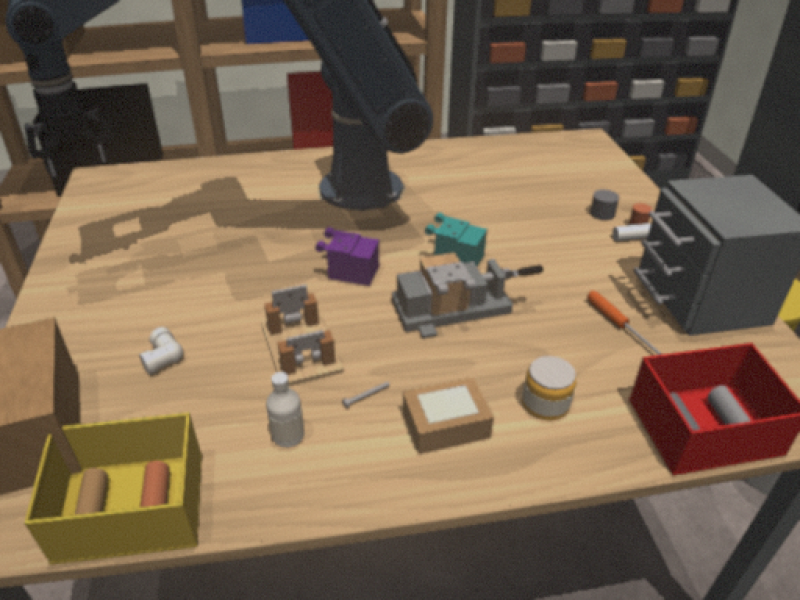

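View pics/sideb.png

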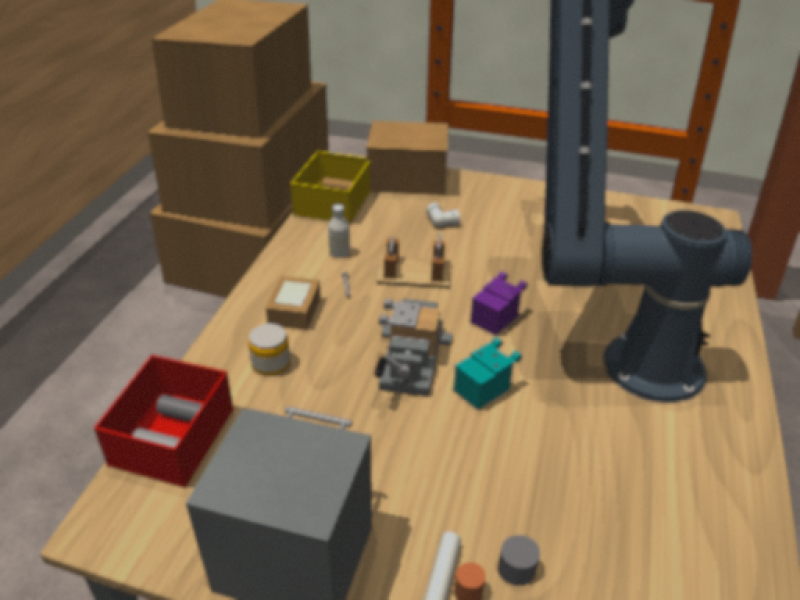

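The scene view shows the vise at about (455,290) with its crank grip at (530,271), the rack at (303,330), and a purple and a turquoise look-alike at (350,257) and (460,238). The side view has the vise at (410,345). There are two leaf candidates in the rack: back place (290,300) and front place (308,348). The back one looks taller, so I'll check it in an enlarged crop.

Run:
```python
from h import *
a=cv2.imread('pics/scene.png'); b=cv2.imread('pics/side.png')
A=cv2.resize(a[160:250,160:360],(800,360),interpolation=3)   # 4x
B=cv2.resize(b[140:260,220:300],(320,480),interpolation=3)
cv2.imwrite('pics/c1.png',A)
B=cv2.resize(b[145:255,230:310],(436,600),interpolation=3) #5.45x
cv2.imwrite('pics/c2.png',B)
```

```text
(no output)
```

View pics/c1.png

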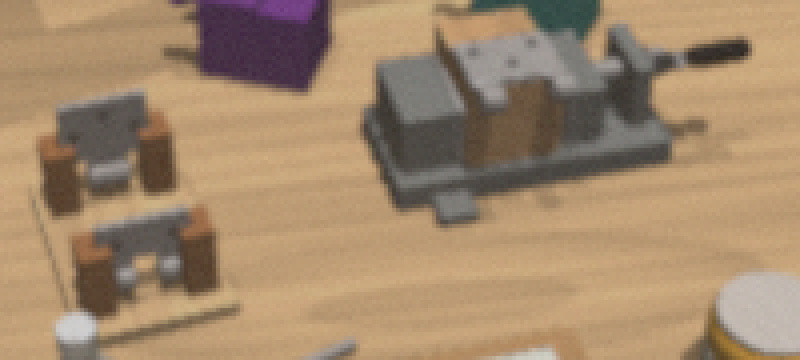

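View pics/c2.png

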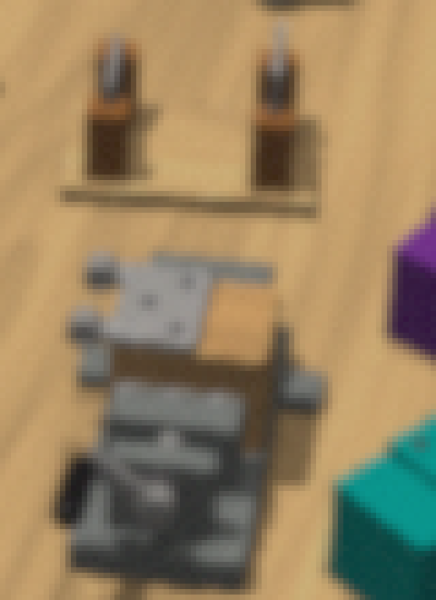

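The crop confirms it. The back leaf, nearer the robot at crop (103,140), is taller and has one long knuckle, so it is the one to use. The front leaf at (145,255) has two short knuckles and is the spare. The block knuckles are at crop (492,97) and (552,84), and the grip is at (719,52).

Run:
```python
from h import *
np.set_printoptions(precision=4,suppress=True)
m,m2=cams.camera_model('scene'),cams.camera_model('side')
A=lambda x,y:(160+x/4-.4,160+y/4-.4)
B=lambda x,y:(230+x/5.45-.4,145+y/5.45-.4)
print('grip',tri(ray(m,A(719,52)),ray(m2,B(73,490))), onz(m,A(719,52),.0724),onz(m2,B(73,490),.0724))
a=onz(m,A(400,210),0);b=onz(m,A(670,158),0);print('bed',a,b,b-a,np.degrees(np.arctan2(-(b-a)[0],(b-a)[1])))
a=onz(m,A(403,182),.025);b=onz(m,A(668,143),.025);print('bedtop',a,b,b-a,np.degrees(np.arctan2(-(b-a)[0],(b-a)[1])))
# knuckles of block tops ~ z .1
for p in [(492,97),(552,84)]: print('kn',onz(m,A(*p),.105))
for p in [(100,270),(85,325)]: print('kn2',onz(m2,B(*p),.105))
# leaf plate top z: rack: posts top 66 => plate centre 73, top 98
a=onz(m,A(60,104),.098);b=onz(m,A(145,93),.098);print('leaf',a,b,(a+b)/2,b-a,np.degrees(np.arctan2(-(b-a)[0],(b-a)[1])))
a=onz(m2,B(277,22),.098);b=onz(m2,B(277,110),.073);print('leaf2',a,b)
# rack front edge
a=onz(m,A(70,343),0);b=onz(m,A(238,308),0);print('rack',a,b,np.degrees(np.arctan2(-(b-a)[0],(b-a)[1])),np.linalg.norm(b-a))
```

```text
grip (array([0.5185, 0.2541, 0.0911]), np.float64(0.000825531051903499)) [0.4939 0.2647 0.0724] [0.5246 0.2348 0.0724]
bed [0.5492 0.0131 0.    ] [ 0.5246  0.2253 -0.    ] [-0.0246  0.2122 -0.    ] 6.615479760311842
bedtop [0.5475 0.0152 0.025 ] [0.5361 0.2172 0.025 ] [-0.0114  0.2019 -0.    ] 3.2195204257803116
kn [0.5609 0.0737 0.105 ]
kn [0.5533 0.1182 0.105 ]
kn2 [0.5526 0.0844 0.105 ]
kn2 [0.5468 0.1356 0.105 ]
leaf [ 0.5109 -0.2205  0.098 ] [ 0.508  -0.1615  0.098 ] [ 0.5094 -0.191   0.098 ] [-0.0028  0.059   0.    ] 2.7300345149343674
leaf2 [ 0.5165 -0.2194  0.098 ] [ 0.5004 -0.1531  0.073 ]
rack [ 0.6451 -0.2287  0.    ] [ 0.6303 -0.1142  0.    ] 7.384689838260735 0.11544620872697946
```

Call:
{"name": "move_arm", "arguments": {"targets": [{"dx": 0.4,"dy": 0.8,"dz": 0.2,"rz": 0.235},{"dx": 0.4,"dy": 0.8,"dz": 0.2,"rz": 0.235},{"dx": 0.4,"dy": 0.8,"dz": 0.2,"rz": 0.235},{"dx": 0.4,"dy": 0.8,"dz": 0.2,"rz": 0.235},{"dx": 0.4,"dy": 0.8,"dz": 0.2,"rz": 0.235},{"dx": 0.4,"dy": 0.8,"dz": 0.2,"rz": 0.235},{"dx": 0.4,"dy": 0.8,"dz": 0.2,"rz": 0.235},{"dx": 0.4,"dy": 0.8,"dz": 0.2,"rz": 0.235},{"dx": 0.4,"dy": 0.8,"dz": 0.2,"rz": 0.235},{"dx": 0.4,"dy": 0.8,"dz": 0.2,"rz": 0.235}]}}

```text
schema error: expected keys dx, dy, dz, rx, ry, rz
```

Call:
{"name": "move_arm", "arguments": {"targets": [{"dx": 0.4,"dy": 0.8},{"dx": 0.4,"dy": 0.8},{"dx": 0.4,"dy": 0.8},{"dx": 0.4,"dy": 0.8},{"dx": 0.4,"dy": 0.8},{"dx": 0.4,"dy": 0.8},{"dx": 0.4,"dy": 0.8},{"dx": 0.4,"dy": 0.8},{},{}]}}

```text
schema error: expected keys dx, dy, dz, rx, ry, rz
```

Run:
```python
from h import *
np.set_printoptions(precision=4,suppress=True)
a,m=snap('wrist','w1.png'); np.save('w1m.npy',m,allow_pickle=True)
E=np.array(m['extrinsics']);print(-E[:3,:3].T@E[:3,3],E[:3,:3],sensors.sense()['tcp_pos'],m['fx'])
print(proj(m,[[.51,-.191,.098],[.55,.1,.098],[.518,.254,.09]]))
cv2.imwrite('pics/w1b.png',cv2.resize(a,(800,600),interpolation=3)[:,:,::-1])
```

```text
[ 0.3294 -0.5359  0.3741] [[ 0.4139 -0.9103 -0.0012]
 [-0.866  -0.3941  0.3077]
 [-0.2806 -0.1263 -0.9515]] [ 0.2586 -0.5684  0.2305] 281.1959870310321
[[  -2.9629 -214.3516]
 [1164.5928 1175.454 ]
 [2807.1618 2431.0998]]
```

View pics/w1b.png

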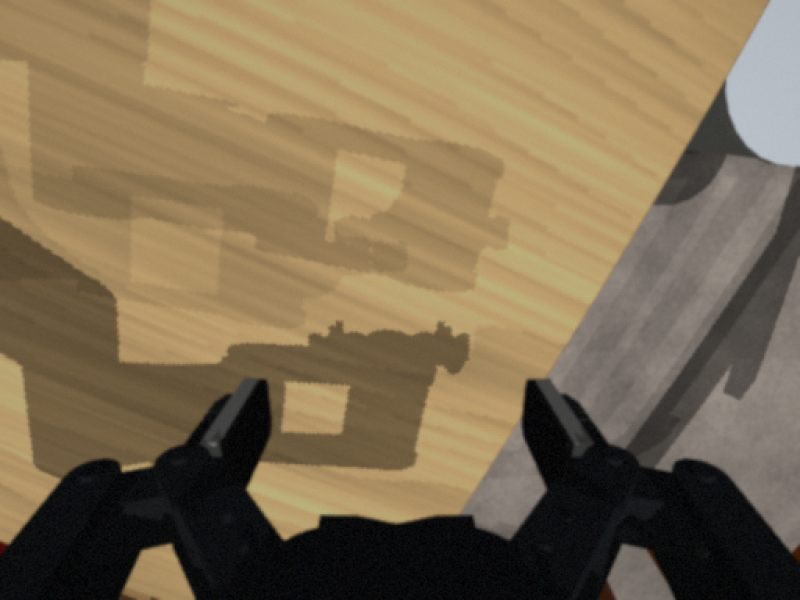

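The wrist view shows the bare table and the open fingers at (240,430) and (560,430). Both moves were refused because every row needs all six keys, so I'll resend them.

Call:
{"name": "move_arm", "arguments": {"targets": [{"dx": 0.5,"dy": 0.9,"dz": 0.28,"rx": 0,"ry": 0,"rz": 0.235},{"dx": 0.5,"dy": 0.9,"dz": 0.28,"rx": 0,"ry": 0,"rz": 0.235},{"dx": 0.5,"dy": 0.9,"dz": 0.28,"rx": 0,"ry": 0,"rz": 0.235},{"dx": 0.5,"dy": 0.9,"dz": 0.28,"rx": 0,"ry": 0,"rz": 0.235},{"dx": 0.5,"dy": 0.9,"dz": 0.28,"rx": 0,"ry": 0,"rz": 0.235},{"dx": 0.5,"dy": 0.9,"dz": 0.28,"rx": 0,"ry": 0,"rz": 0.235},{"dx": 0.5,"dy": 0.9,"dz": 0.28,"rx": 0,"ry": 0,"rz": 0.235},{"dx": 0.5,"dy": 0.9,"dz": 0.28,"rx": 0,"ry": 0,"rz": 0.235},{"dx": 0.5,"dy": 0.9,"dz": 0.28,"rx": 0,"ry": 0,"rz": 0.235},{"dx": 0.5,"dy": 0.9,"dz": 0.28,"rx": 0,"ry": 0,"rz": 0.235}]}}

```text
t: 1.4
tcp_pos: [0.3839, -0.3429, 0.3013]
tool_rot: [0.674, 0.738, 0.0, -0.0]
force: [0.8, -0.2, -0.3]
finger_gap: 0.998
gripper_force: 0.0
```

Call:
{"name": "move_arm", "arguments": {"targets": [{"dx": 0.5,"dy": 0.9,"dz": 0,"rx": 0,"ry": 0,"rz": 0},{"dx": 0.5,"dy": 0.9,"dz": 0,"rx": 0,"ry": 0,"rz": 0},{"dx": 0.5,"dy": 0.9,"dz": 0,"rx": 0,"ry": 0,"rz": 0},{"dx": 0.5,"dy": 0.9,"dz": 0,"rx": 0,"ry": 0,"rz": 0},{"dx": 0.5,"dy": 0.9,"dz": 0,"rx": 0,"ry": 0,"rz": 0},{"dx": 0.5,"dy": 0.9,"dz": 0,"rx": 0,"ry": 0,"rz": 0},{"dx": 0.5,"dy": 0.9,"dz": 0,"rx": 0,"ry": 0,"rz": 0},{"dx": 0.4,"dy": 0.6,"dz": 0,"rx": 0,"ry": 0,"rz": 0},{"dx": 0.2,"dy": 0.3,"dz": 0,"rx": 0,"ry": 0,"rz": 0},{"dx": 0,"dy": 0,"dz": 0,"rx": 0,"ry": 0,"rz": 0}]}}

```text
t: 2.65
tcp_pos: [0.4864, -0.1638, 0.3012]
tool_rot: [0.676, 0.737, -0.0, -0.0]
force: [0.6, -0.4, 0.9]
finger_gap: 0.998
gripper_force: 0.0
```

Run:
```python
from h import *
np.set_printoptions(precision=4,suppress=True)
a,m=snap('wrist','w1.png'); np.save('w1m.npy',m,allow_pickle=True)
s=sensors.sense();print(s['t'],s['tcp_pos'],s['tool_rot'],s['q'])
print(proj(m,[[.51,-.191,.098],[.55,.1,.098],[.518,.254,.09]]))
```

```text
2.7 [ 0.4862 -0.1642  0.3012] [ 0.6758  0.7371 -0.0003 -0.    ] [-0.5434  0.2941  1.6193 -0.0005  1.2284 -0.6299]
[[ 270.7219  187.4121]
 [ 337.9038  -76.2755]
 [ 321.9207 -233.3485]]
```

Call:
{"name": "move_arm", "arguments": {"targets": [{"dx": 0,"dy": 1,"dz": 0,"rx": 0,"ry": 0,"rz": 0},{"dx": 0,"dy": 1,"dz": 0,"rx": 0,"ry": 0,"rz": 0},{"dx": 0,"dy": 1,"dz": 0,"rx": 0,"ry": 0,"rz": 0},{"dx": 0,"dy": 1,"dz": 0,"rx": 0,"ry": 0,"rz": 0},{"dx": 0,"dy": 1,"dz": 0,"rx": 0,"ry": 0,"rz": 0},{"dx": 0,"dy": 1,"dz": 0,"rx": 0,"ry": 0,"rz": 0},{"dx": 0,"dy": 1,"dz": 0,"rx": 0,"ry": 0,"rz": 0},{"dx": 0,"dy": 1,"dz": 0,"rx": 0,"ry": 0,"rz": 0},{"dx": 0,"dy": 1,"dz": 0,"rx": 0,"ry": 0,"rz": 0},{"dx": 0,"dy": 1,"dz": 0,"rx": 0,"ry": 0,"rz": 0}]}}

```text
t: 3.95
tcp_pos: [0.4863, 0.0859, 0.3013]
tool_rot: [0.676, 0.737, -0.0, 0.0]
force: [-0.2, 0.0, 0.2]
finger_gap: 0.999
gripper_force: 0.0
```

Call:
{"name": "move_arm", "arguments": {"targets": [{"dx": 0.3,"dy": 1,"dz": 0,"rx": 0,"ry": 0,"rz": 0},{"dx": 0.3,"dy": 1,"dz": 0,"rx": 0,"ry": 0,"rz": 0},{"dx": 0.3,"dy": 0.5,"dz": 0,"rx": 0,"ry": 0,"rz": 0},{"dx": 0.2,"dy": 0.3,"dz": 0,"rx": 0,"ry": 0,"rz": 0},{"dx": 0,"dy": 0,"dz": 0,"rx": 0,"ry": 0,"rz": 0},{"dx": 0,"dy": 0,"dz": 0,"rx": 0,"ry": 0,"rz": 0},{"dx": 0,"dy": 0,"dz": 0,"rx": 0,"ry": 0,"rz": 0},{"dx": 0,"dy": 0,"dz": 0,"rx": 0,"ry": 0,"rz": 0},{"dx": 0,"dy": 0,"dz": 0,"rx": 0,"ry": 0,"rz": 0},{"dx": 0,"dy": 0,"dz": 0,"rx": 0,"ry": 0,"rz": 0}]}}

```text
t: 5.2
tcp_pos: [0.5137, 0.1561, 0.3014]
tool_rot: [0.676, 0.737, 0.0, 0.0]
force: [-0.2, 0.0, 0.0]
finger_gap: 0.998
gripper_force: 0.0
```

Run:
```python
from h import *
np.set_printoptions(precision=4,suppress=True)
b,m=snap('wrist','w2.png'); np.save('w2m.npy',m,allow_pickle=True)
s=sensors.sense();print(s['t'],s['tcp_pos'],s['tool_rot'],s['q'])
p=proj(m,[[.55,.1,.098],[.518,.254,.09]]);print(p)
a=cv2.imread('pics/w1.png')
A=a[100:300,190:350]; b=b[:,:,::-1]; c=p.mean(0).astype(int); x0=max(c[0]-110,0)
B=b[0:250,x0:x0+200]; print(x0)
C=np.zeros((600,800,3),np.uint8); C[:400,:320]=cv2.resize(A,None,fx=2,fy=2,interpolation=3)
B=cv2.resize(B,(480,600),interpolation=3); C[:,320:320+B.shape[1]]=B
cv2.imwrite('pics/c3.png',C)
```

```text
5.25 [0.5137 0.1561 0.3013] [0.6759 0.737  0.     0.    ] [ 0.0867  0.3292  1.5647 -0.      1.2476  0.0002]
[[277.8856 208.8982]
 [265.053   84.0328]]
161
```

View pics/c3.png

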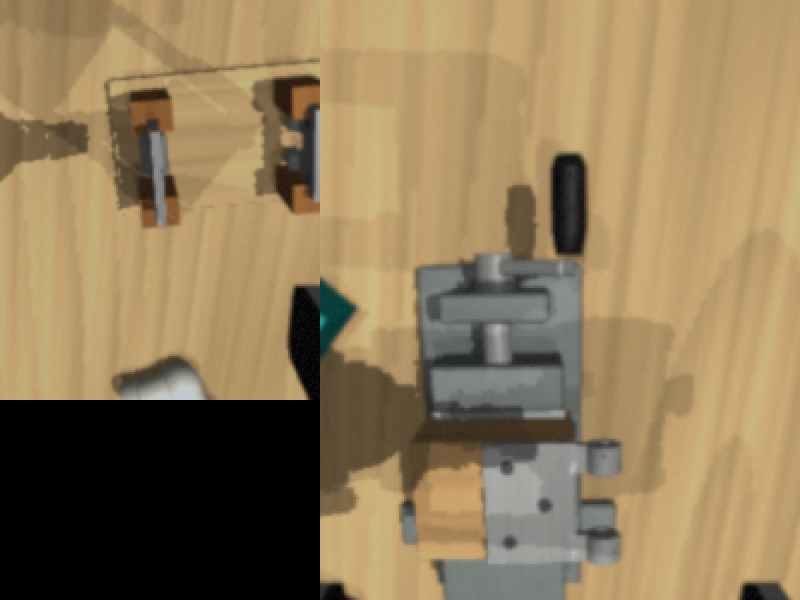

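The left crop shows the tall leaf in the back rack place, with its plate top edge running from (152,120) to (162,225). In the right crop the crank grip is at (569,205), the screw at (497,343), and the block knuckles at (604,457) and (604,545).

Run:
```python
from h import *
np.set_printoptions(precision=4,suppress=True)
w1=np.load('w1m.npy',allow_pickle=True).item();w2=np.load('w2m.npy',allow_pickle=True).item()
m,m2=cams.camera_model('scene'),cams.camera_model('side')
A=lambda x,y:(160+x/4-.4,160+y/4-.4)
B=lambda x,y:(230+x/5.45-.4,145+y/5.45-.4)
L=lambda x,y:(190+x/2-.3,100+y/2-.3)
R=lambda x,y:(161+(x-320)/2.4-.3,y/2.4-.3)
g=R(569,205)
print('grip',tri(ray(w2,g),ray(m,A(719,52))),tri(ray(w2,g),ray(m2,B(73,490))))
for z in (.072,.08,.09): print(z,onz(w2,g,z))
def yaw(a,b): d=b-a; return np.degrees(np.arctan2(-d[0],d[1])),np.linalg.norm(d)
a,b=onz(w2,R(580,560),.025),onz(w2,R(580,265),.025); print('bed R',a,b,yaw(a,b))
a,b=onz(w2,R(418,268),.025),onz(w2,R(580,265),.025); print('bed end',a,b,(a+b)/2,yaw(a,b))
a,b=onz(w2,R(440,292),.08),onz(w2,R(549,290),.08); print('endplate top back',a,b,(a+b)/2,yaw(a,b))
a,b=onz(w2,R(431,367),.075),onz(w2,R(560,366),.075); print('jaw',a,b,(a+b)/2,yaw(a,b))
a,b=onz(w2,R(485,443),.101),onz(w2,R(483,562),.101); print('leaf L edge',yaw(b,a))
a,b=onz(w2,R(604,457),.103),onz(w2,R(604,545),.103); print('kn',a,b,(a+b)/2,yaw(b,a))
for p in [(590,441),(590,474),(590,529),(590,562)]: print('ends',onz(w2,R(*p),.103))
a,b=onz(w1,L(152,120),.098),onz(w1,L(162,225),.098); print('plate top',a,b,(a+b)/2,yaw(b,a))
a,b=onz(w1,L(108,80),.008),onz(w1,L(318,60),.008); print('rack edge',yaw(a,b))
```

```text
grip (array([0.5176, 0.2533, 0.091 ]), np.float64(0.001438052824576049)) (array([0.5183, 0.253 , 0.0898]), np.float64(0.0017983430090037708))
0.072 [0.518  0.2536 0.072 ]
0.08 [0.5177 0.2532 0.08  ]
0.09 [0.5174 0.2527 0.09  ]
bed R [0.5495 0.0278 0.025 ] [0.5294 0.2226 0.025 ] (np.float64(5.9082153469696665), np.float64(0.1957696186456143))
bed end [0.4323 0.2126 0.025 ] [0.5294 0.2226 0.025 ] [0.4808 0.2176 0.025 ] (np.float64(-84.1277238689265), np.float64(0.09760469929936204))
endplate top back [0.454  0.2041 0.08  ] [0.5113 0.21   0.08  ] [0.4827 0.207  0.08  ] (np.float64(-84.12250175702066), np.float64(0.057631504271459966))
jaw [0.45   0.1627 0.075 ] [0.5211 0.1693 0.075 ] [0.4856 0.166  0.075 ] (np.float64(-84.65057129259273), np.float64(0.07138105081974735))
leaf L edge (np.float64(2.4900206639141342), np.float64(0.07019645316061324))
kn [0.5479 0.1277 0.103 ] [0.5538 0.0766 0.103 ] [0.5509 0.1021 0.103 ] (np.float64(6.586678163585739), np.float64(0.0514628972261424))
ends [0.5395 0.1359 0.103 ]
ends [0.5415 0.1175 0.103 ]
ends [0.545  0.0855 0.103 ]
ends [0.5472 0.0655 0.103 ]
plate top [ 0.4999 -0.1554  0.098 ] [ 0.5136 -0.2253  0.098 ] [ 0.5068 -0.1904  0.098 ] (np.float64(11.117989691141828), np.float64(0.07129788196527148))
rack edge (np.float64(-79.41229061660886), np.float64(0.16226600972453933))
```

The grip is at (0.518, 0.253, 0.090), which is q ≈ 0.39 already, around the axis (0.478, z 0.060). Vise yaw is about 5.9°.

Call:
{"name": "move_arm", "arguments": {"targets": [{"dx": 0.17,"dy": 0.8,"dz": -0.9,"rx": 0,"ry": 0,"rz": 0.03},{"dx": 0,"dy": 0.8,"dz": -1,"rx": 0,"ry": 0,"rz": 0},{"dx": 0,"dy": 0.8,"dz": -1,"rx": 0,"ry": 0,"rz": 0},{"dx": 0,"dy": 0.8,"dz": -1,"rx": 0,"ry": 0,"rz": 0},{"dx": 0,"dy": 0.8,"dz": -1,"rx": 0,"ry": 0,"rz": 0},{"dx": 0,"dy": 0,"dz": -1,"rx": 0,"ry": 0,"rz": 0},{"dx": 0,"dy": 0,"dz": -1,"rx": 0,"ry": 0,"rz": 0},{"dx": 0,"dy": 0,"dz": -1,"rx": 0,"ry": 0,"rz": 0},{"dx": 0,"dy": 0,"dz": -0.9,"rx": 0,"ry": 0,"rz": 0},{"dx": 0,"dy": 0,"dz": -0.4,"rx": 0,"ry": 0,"rz": 0}]}}

```text
t: 6.5
tcp_pos: [0.5174, 0.256, 0.07]
tool_rot: [0.67, 0.742, -0.001, -0.001]
force: [-0.4, 0.4, -0.8]
finger_gap: 0.999
gripper_force: 0.0
```

Call:
{"name": "move_arm", "arguments": {"targets": [{"dx": 0,"dy": 0,"dz": 0,"rx": 0,"ry": 0,"rz": 0},{"dx": 0,"dy": 0,"dz": 0,"rx": 0,"ry": 0,"rz": 0},{"dx": 0,"dy": 0,"dz": 0,"rx": 0,"ry": 0,"rz": 0},{"dx": 0,"dy": 0,"dz": 0,"rx": 0,"ry": 0,"rz": 0},{"dx": 0,"dy": 0,"dz": 0,"rx": 0,"ry": 0,"rz": 0},{"dx": 0,"dy": 0,"dz": 0,"rx": 0,"ry": 0,"rz": 0},{"dx": 0,"dy": 0,"dz": 0,"rx": 0,"ry": 0,"rz": 0},{"dx": 0,"dy": 0,"dz": 0,"rx": 0,"ry": 0,"rz": 0},{"dx": 0,"dy": 0,"dz": 0,"rx": 0,"ry": 0,"rz": 0},{"dx": 0,"dy": 0,"dz": 0,"rx": 0,"ry": 0,"rz": 0}], "claw": 0, "newtons": 50}}

```text
t: 7.75
tcp_pos: [0.5181, 0.2563, 0.0721]
tool_rot: [0.67, 0.742, 0.0, 0.0]
force: [-0.7, 0.4, 6.5]
finger_gap: 0.194
gripper_force: 48.9
```

Run:
```python
from h import *
np.set_printoptions(precision=4,suppress=True)
s=sensors.sense();print(s['t'],s['tcp_pos'],s['force'],s['finger_gap'],s['gripper_force'],s['q'])
x0=.518; yaw=np.radians(5.9)
# grip centre assumed = tcp at z .090 ; arc rows
th=np.linspace(.64,2.75,21); P=np.c_[50*np.cos(th),50*np.sin(th)]
d=np.diff(P,axis=0)/25
print(np.round(np.c_[th[1:],d[:,0]*np.cos(yaw),d[:,0]*np.sin(yaw),d[:,1]],2))
```

```text
7.75 [0.5181 0.2563 0.0721] [-0.7     0.3679  6.4936] 0.1936302214020616 48.86715084314346 [0.266  0.689  1.6758 0.0002 0.7762 0.1637]
[[ 0.75 -0.13 -0.01  0.16]
 [ 0.85 -0.15 -0.02  0.15]
 [ 0.96 -0.16 -0.02  0.13]
 [ 1.06 -0.18 -0.02  0.11]
 [ 1.17 -0.19 -0.02  0.09]
 [ 1.27 -0.2  -0.02  0.07]
 [ 1.38 -0.2  -0.02  0.05]
 [ 1.48 -0.21 -0.02  0.03]
 [ 1.59 -0.21 -0.02  0.01]
 [ 1.69 -0.21 -0.02 -0.02]
 [ 1.8  -0.21 -0.02 -0.04]
 [ 1.91 -0.2  -0.02 -0.06]
 [ 2.01 -0.19 -0.02 -0.08]
 [ 2.12 -0.18 -0.02 -0.1 ]
 [ 2.22 -0.17 -0.02 -0.12]
 [ 2.33 -0.16 -0.02 -0.14]
 [ 2.43 -0.14 -0.01 -0.15]
 [ 2.54 -0.13 -0.01 -0.17]
 [ 2.64 -0.11 -0.01 -0.18]
 [ 2.75 -0.09 -0.01 -0.19]]
```

Call:
{"name": "move_arm", "arguments": {"targets": [{"dx": -0.13,"dy": -0.01,"dz": 0.16,"rx": 0,"ry": 0,"rz": 0},{"dx": -0.15,"dy": -0.02,"dz": 0.15,"rx": 0,"ry": 0,"rz": 0},{"dx": -0.16,"dy": -0.02,"dz": 0.13,"rx": 0,"ry": 0,"rz": 0},{"dx": -0.18,"dy": -0.02,"dz": 0.11,"rx": 0,"ry": 0,"rz": 0},{"dx": -0.19,"dy": -0.02,"dz": 0.09,"rx": 0,"ry": 0,"rz": 0},{"dx": -0.2,"dy": -0.02,"dz": 0.07,"rx": 0,"ry": 0,"rz": 0},{"dx": -0.2,"dy": -0.02,"dz": 0.05,"rx": 0,"ry": 0,"rz": 0},{"dx": -0.21,"dy": -0.02,"dz": 0.03,"rx": 0,"ry": 0,"rz": 0},{"dx": -0.21,"dy": -0.02,"dz": 0.01,"rx": 0,"ry": 0,"rz": 0},{"dx": -0.21,"dy": -0.02,"dz": -0.02,"rx": 0,"ry": 0,"rz": 0}]}}

```text
t: 9.0
tcp_pos: [0.4751, 0.2519, 0.0918]
tool_rot: [0.67, 0.742, 0.003, 0.002]
force: [7.7, 2.0, -4.3]
finger_gap: 0.191
gripper_force: 49.3
```

Call:
{"name": "move_arm", "arguments": {"targets": [{"dx": -0.21,"dy": -0.02,"dz": -0.04,"rx": 0,"ry": 0,"rz": 0},{"dx": -0.2,"dy": -0.02,"dz": -0.06,"rx": 0,"ry": 0,"rz": 0},{"dx": -0.19,"dy": -0.02,"dz": -0.08,"rx": 0,"ry": 0,"rz": 0},{"dx": -0.18,"dy": -0.02,"dz": -0.1,"rx": 0,"ry": 0,"rz": 0},{"dx": -0.17,"dy": -0.02,"dz": -0.12,"rx": 0,"ry": 0,"rz": 0},{"dx": -0.16,"dy": -0.02,"dz": -0.14,"rx": 0,"ry": 0,"rz": 0},{"dx": -0.14,"dy": -0.01,"dz": -0.15,"rx": 0,"ry": 0,"rz": 0},{"dx": -0.13,"dy": -0.01,"dz": -0.17,"rx": 0,"ry": 0,"rz": 0},{"dx": -0.11,"dy": -0.01,"dz": -0.18,"rx": 0,"ry": 0,"rz": 0},{"dx": -0.09,"dy": -0.01,"dz": -0.19,"rx": 0,"ry": 0,"rz": 0}]}}

```text
t: 10.25
tcp_pos: [0.4334, 0.2479, 0.0624]
tool_rot: [0.67, 0.742, 0.002, 0.001]
force: [-0.2, 1.0, 11.9]
finger_gap: 0.189
gripper_force: 51.0
```

Run:
```python
from h import *
np.set_printoptions(precision=4,suppress=True)
s=sensors.sense();print(s['t'],s['tcp_pos'],s['force'],s['ft_torque'],s['finger_gap'],s['gripper_force'],s['q'])
```

```text
10.25 [0.4334 0.2479 0.0624] [-0.1921  1.0366 11.9455] [ 0.1478 -0.1359 -0.008 ] 0.18884880282729796 50.979816913604736 [0.2952 0.6432 1.8827 0.0002 0.612  0.1928]
```

The crank arc fits a 49.6 mm radius, and its end angle gives q ≈ 2.47 with about 12 N at the grip, so the block is clamped. I'll release and lift.

Call:
{"name": "move_arm", "arguments": {"targets": [{"dx": 0,"dy": 0,"dz": 0,"rx": 0,"ry": 0,"rz": 0},{"dx": 0,"dy": 0,"dz": 0,"rx": 0,"ry": 0,"rz": 0},{"dx": 0,"dy": 0,"dz": 0,"rx": 0,"ry": 0,"rz": 0},{"dx": 0,"dy": 0,"dz": 0,"rx": 0,"ry": 0,"rz": 0},{"dx": 0,"dy": 0,"dz": 0,"rx": 0,"ry": 0,"rz": 0},{"dx": 0,"dy": 0,"dz": 0.4,"rx": 0,"ry": 0,"rz": 0},{"dx": 0,"dy": 0,"dz": 0.8,"rx": 0,"ry": 0,"rz": 0},{"dx": 0,"dy": 0,"dz": 1,"rx": 0,"ry": 0,"rz": 0},{"dx": 0,"dy": 0,"dz": 1,"rx": 0,"ry": 0,"rz": 0},{"dx": 0,"dy": 0,"dz": 1,"rx": 0,"ry": 0,"rz": 0}], "claw": 60}}

```text
t: 11.5
tcp_pos: [0.4324, 0.2473, 0.1665]
tool_rot: [0.67, 0.742, 0.0, 0.0]
force: [-0.2, -0.8, 0.4]
finger_gap: 0.6
gripper_force: 0.0
```

Call:
{"name": "move_arm", "arguments": {"targets": [{"dx": 0.5,"dy": -0.3,"dz": 1,"rx": 0,"ry": 0,"rz": 0},{"dx": 0.5,"dy": -0.3,"dz": 1,"rx": 0,"ry": 0,"rz": 0},{"dx": 0.5,"dy": -0.3,"dz": 1,"rx": 0,"ry": 0,"rz": 0},{"dx": 0.5,"dy": -0.5,"dz": 1,"rx": 0,"ry": 0,"rz": 0},{"dx": 0.5,"dy": -0.6,"dz": 0.8,"rx": 0,"ry": 0,"rz": 0},{"dx": 0.5,"dy": -0.6,"dz": 0.3,"rx": 0,"ry": 0,"rz": 0},{"dx": 0.2,"dy": -0.2,"dz": 0,"rx": 0,"ry": 0,"rz": 0},{"dx": 0,"dy": 0,"dz": 0,"rx": 0,"ry": 0,"rz": 0},{"dx": 0,"dy": 0,"dz": 0,"rx": 0,"ry": 0,"rz": 0},{"dx": 0,"dy": 0,"dz": 0,"rx": 0,"ry": 0,"rz": 0}]}}

```text
t: 12.75
tcp_pos: [0.5118, 0.1778, 0.292]
tool_rot: [0.67, 0.743, -0.001, -0.001]
force: [0.2, 0.5, -0.0]
finger_gap: 0.602
gripper_force: 0.0
```

Run:
```python
from h import *
np.set_printoptions(precision=4,suppress=True)
b,m=snap('wrist','w3.png'); np.save('w3m.npy',m,allow_pickle=True)
s=sensors.sense();print(s['t'],s['tcp_pos'],s['tool_rot'],s['q'])
print(proj(m,[[.551,.102,.1],[.478,.253,.06]]))
```

```text
12.8 [0.512  0.1777 0.2921] [ 0.6698  0.7425 -0.0004 -0.0004] [0.1278 0.3465 1.565  0.0001 1.2312 0.0249]
[[278.3307 226.6609]
 [234.3596 100.5567]]
```

Call:
{"name": "move_arm", "arguments": {"targets": [{"dx": 0,"dy": -1,"dz": 0,"rx": 0,"ry": 0,"rz": 0.08},{"dx": 0,"dy": -1,"dz": 0,"rx": 0,"ry": 0,"rz": 0.08},{"dx": 0,"dy": -1,"dz": 0,"rx": 0,"ry": 0,"rz": 0},{"dx": 0,"dy": -1,"dz": 0,"rx": 0,"ry": 0,"rz": 0},{"dx": 0,"dy": -1,"dz": 0,"rx": 0,"ry": 0,"rz": 0},{"dx": 0,"dy": -1,"dz": 0,"rx": 0,"ry": 0,"rz": 0},{"dx": 0,"dy": -1,"dz": 0,"rx": 0,"ry": 0,"rz": 0},{"dx": 0,"dy": -1,"dz": 0,"rx": 0,"ry": 0,"rz": 0},{"dx": 0,"dy": -1,"dz": 0,"rx": 0,"ry": 0,"rz": 0},{"dx": 0,"dy": -1,"dz": 0,"rx": 0,"ry": 0,"rz": 0}]}}

```text
t: 14.05
tcp_pos: [0.5124, -0.0731, 0.2925]
tool_rot: [0.638, 0.77, 0.0, -0.0]
force: [-0.6, 0.7, -0.1]
finger_gap: 0.598
gripper_force: 0.0
```

Call:
{"name": "move_arm", "arguments": {"targets": [{"dx": 0,"dy": -1,"dz": -0.4,"rx": 0,"ry": 0,"rz": 0},{"dx": 0,"dy": -1,"dz": -0.5,"rx": 0,"ry": 0,"rz": 0},{"dx": 0,"dy": -1,"dz": -0.5,"rx": 0,"ry": 0,"rz": 0},{"dx": 0,"dy": -0.7,"dz": -0.5,"rx": 0,"ry": 0,"rz": 0},{"dx": -0.2,"dy": -0.3,"dz": -0.2,"rx": 0,"ry": 0,"rz": 0},{"dx": 0,"dy": 0,"dz": 0,"rx": 0,"ry": 0,"rz": 0},{"dx": 0,"dy": 0,"dz": 0,"rx": 0,"ry": 0,"rz": 0},{"dx": 0,"dy": 0,"dz": 0,"rx": 0,"ry": 0,"rz": 0},{"dx": 0,"dy": 0,"dz": 0,"rx": 0,"ry": 0,"rz": 0},{"dx": 0,"dy": 0,"dz": 0,"rx": 0,"ry": 0,"rz": 0}]}}

```text
t: 15.3
tcp_pos: [0.5076, -0.1724, 0.2403]
tool_rot: [0.638, 0.77, 0.0, 0.0]
force: [0.9, -0.6, 1.3]
finger_gap: 0.601
gripper_force: 0.0
```

Run:
```python
from h import *
np.set_printoptions(precision=4,suppress=True)
b,m=snap('wrist','w4.png'); np.save('w4m.npy',m,allow_pickle=True)
s=sensors.sense();print(s['t'],s['tcp_pos'],s['tool_rot'],s['q'])
p=proj(m,[[.507,-.190,.098]])[0].astype(int);print(p)
C=np.zeros((600,800,3),np.uint8)
a=b[p[1]-90:p[1]+90,p[0]-65:p[0]+65,::-1]; a=cv2.resize(a,None,fx=3,fy=3,interpolation=3); C[:a.shape[0],:a.shape[1]]=a
w3=cv2.imread('pics/w3.png'); c=cv2.resize(w3[85:285,190:325],(405,600),interpolation=3); C[:,395:800]=c
cv2.imwrite('pics/c4.png',C)
```

```text
15.35 [ 0.5076 -0.1725  0.2402] [0.6383 0.7698 0.     0.0001] [-0.5362  0.3969  1.6455  0.      1.099  -0.7224]
[250 193]
```

View pics/c4.png

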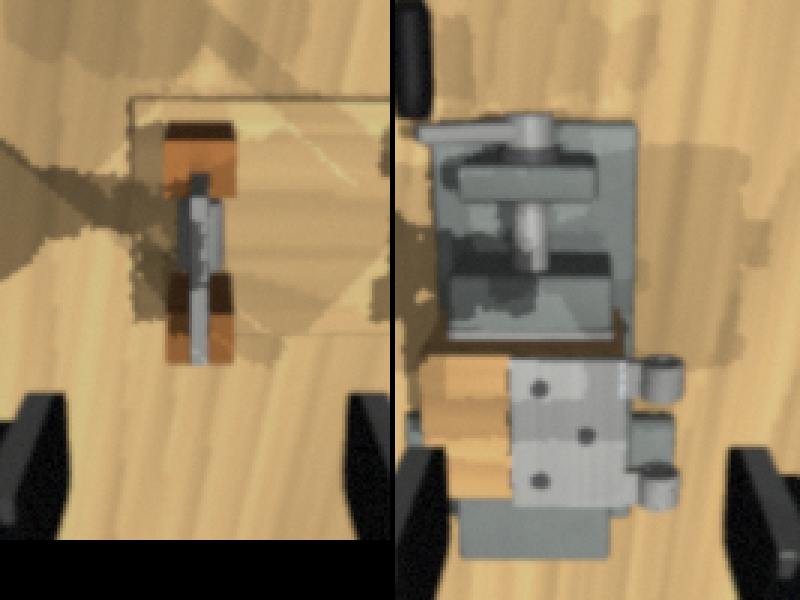

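The left crop shows the plate's top edge from (199,195) to (199,363), parallel to the tool. In the right crop, after clamping, the jaw touches the block, the crank is on the robot's side, and the knuckles are at (662,380) and (659,487). The inner crest ends of the knuckles are at y ≈ 400 and 474.

Run:
```python
from h import *
np.set_printoptions(precision=4,suppress=True)
w3=np.load('w3m.npy',allow_pickle=True).item();w4=np.load('w4m.npy',allow_pickle=True).item()
L=lambda x,y:(185+(x+.5)/3-.5,103+(y+.5)/3-.5)
R=lambda x,y:(190+(x-395+.5)/3-.5,85+(y+.5)/3-.5)
def yaw(a,b): d=b-a; return np.degrees(np.arctan2(-d[0],d[1])),np.linalg.norm(d)
for z in (.098,):
  a,b=onz(w4,L(199,195),z),onz(w4,L(199,363),z); print('plate',a,b,(a+b)/2,yaw(b,a))
a,b=onz(w4,L(130,98),.006),onz(w4,L(390,99),.006); print('rack',yaw(a,b))
a,b=onz(w3,R(662,400),.108),onz(w3,R(660,507),.108); print('kn S ends',a,b,yaw(b,a))
a,b=onz(w3,R(662,400),.108),onz(w3,R(660,474),.108); print('gap',a,b,(a+b)/2,yaw(b,a))
a,b=onz(w3,R(662,385),.100),onz(w3,R(659,490),.100); print('axis',(a+b)/2)
a,b=onz(w3,R(511,357),.101),onz(w3,R(513,503),.101); print('leaf L',yaw(b,a)); 
a,b=onz(w3,R(511,357),.101),onz(w3,R(630,357),.101); print('leaf N',yaw(a,b))
a,b=onz(w3,R(447,334),.075),onz(w3,R(615,333),.075); print('jaw face',yaw(a,b),(a+b)/2)
a,b=onz(w3,R(638,150),.025),onz(w3,R(629,510),.025); print('bed R',yaw(b,a))
a,b=onz(w3,R(433,123),.025),onz(w3,R(637,124),.025); print('bed N',yaw(a,b))
s=sensors.sense();q=s['tool_rot'];print('tool yaw',2*np.degrees(np.arctan2(q[1],q[0]))-90)
```

```text
plate [ 0.502  -0.1618  0.098 ] [ 0.5136 -0.2245  0.098 ] [ 0.5078 -0.1932  0.098 ] (np.float64(10.521237922792201), np.float64(0.06375061622962747))
rack (np.float64(-79.46633839799111), np.float64(0.11553272590166307))
kn S ends [0.5487 0.1177 0.108 ] [0.5546 0.0666 0.108 ] (np.float64(6.5674338404310735), np.float64(0.05134243736456571))
gap [0.5487 0.1177 0.108 ] [0.5524 0.0829 0.108 ] [0.5506 0.1003 0.108 ] (np.float64(6.117955326120325), np.float64(0.03498893561478496))
axis [0.5516 0.0959 0.1   ]
leaf L (np.float64(4.9881229805215135), np.float64(0.070203825449147))
leaf N (np.float64(-84.04735362165086), np.float64(0.05039740434087463))
jaw face (np.float64(-83.68962013667512), np.float64(0.07607210974289513)) [0.4901 0.1299 0.075 ]
bed R (np.float64(5.528751120500144), np.float64(0.1968304873200075))
bed N (np.float64(-84.4538985382283), np.float64(0.09752427789623))
tool yaw 10.669959948948318
```

Call:
{"name": "move_arm", "arguments": {"targets": [{"dx": 0,"dy": -0.43,"dz": -0.5,"rx": 0,"ry": 0,"rz": 0},{"dx": 0,"dy": -0.4,"dz": -0.8,"rx": 0,"ry": 0,"rz": 0},{"dx": 0,"dy": 0,"dz": -1,"rx": 0,"ry": 0,"rz": 0},{"dx": 0,"dy": 0,"dz": -1,"rx": 0,"ry": 0,"rz": 0},{"dx": 0,"dy": 0,"dz": -1,"rx": 0,"ry": 0,"rz": 0},{"dx": 0,"dy": 0,"dz": -1,"rx": 0,"ry": 0,"rz": 0},{"dx": 0,"dy": 0,"dz": -0.8,"rx": 0,"ry": 0,"rz": 0},{"dx": 0,"dy": 0,"dz": -0.5,"rx": 0,"ry": 0,"rz": 0},{"dx": 0,"dy": 0,"dz": -0.2,"rx": 0,"ry": 0,"rz": 0},{"dx": 0,"dy": 0,"dz": 0,"rx": 0,"ry": 0,"rz": 0}]}}

```text
t: 16.6
tcp_pos: [0.5076, -0.1936, 0.07]
tool_rot: [0.638, 0.77, -0.0, 0.0]
force: [-0.8, 0.3, -0.1]
finger_gap: 0.602
gripper_force: 0.0
```

Call:
{"name": "move_arm", "arguments": {"targets": [{"dx": 0,"dy": 0,"dz": 0,"rx": 0,"ry": 0,"rz": 0},{"dx": 0,"dy": 0,"dz": 0,"rx": 0,"ry": 0,"rz": 0},{"dx": 0,"dy": 0,"dz": 0,"rx": 0,"ry": 0,"rz": 0},{"dx": 0,"dy": 0,"dz": 0,"rx": 0,"ry": 0,"rz": 0},{"dx": 0,"dy": 0,"dz": 0,"rx": 0,"ry": 0,"rz": 0},{"dx": 0,"dy": 0,"dz": 0,"rx": 0,"ry": 0,"rz": 0},{"dx": 0,"dy": 0,"dz": 0,"rx": 0,"ry": 0,"rz": 0},{"dx": 0,"dy": 0,"dz": 0,"rx": 0,"ry": 0,"rz": 0},{"dx": 0,"dy": 0,"dz": 0,"rx": 0,"ry": 0,"rz": 0},{"dx": 0,"dy": 0,"dz": 0,"rx": 0,"ry": 0,"rz": 0}], "claw": 0, "newtons": 50}}

```text
t: 17.85
tcp_pos: [0.508, -0.1936, 0.0707]
tool_rot: [0.638, 0.77, 0.0, 0.001]
force: [0.4, -0.0, 6.5]
finger_gap: 0.06
gripper_force: 52.0
```

Call:
{"name": "move_arm", "arguments": {"targets": [{"dx": 0,"dy": 0,"dz": 0.2,"rx": 0,"ry": 0,"rz": 0},{"dx": 0,"dy": 0,"dz": 0.4,"rx": 0,"ry": 0,"rz": 0},{"dx": 0,"dy": 0,"dz": 0.6,"rx": 0,"ry": 0,"rz": 0},{"dx": 0,"dy": 0,"dz": 0.8,"rx": 0,"ry": 0,"rz": 0},{"dx": 0,"dy": 0,"dz": 1,"rx": 0,"ry": 0,"rz": 0},{"dx": 0,"dy": 0.2,"dz": 1,"rx": 0,"ry": 0,"rz": 0},{"dx": 0,"dy": 0.4,"dz": 1,"rx": 0,"ry": 0,"rz": 0},{"dx": 0,"dy": 0.6,"dz": 1,"rx": 0,"ry": 0,"rz": 0},{"dx": 0,"dy": 0.6,"dz": 0.8,"rx": 0,"ry": 0,"rz": 0},{"dx": 0,"dy": 0.7,"dz": 0.4,"rx": 0,"ry": 0,"rz": 0}]}}

```text
t: 19.1
tcp_pos: [0.5069, -0.1304, 0.2517]
tool_rot: [0.638, 0.77, -0.0, 0.0]
force: [0.3, 0.4, -2.2]
finger_gap: 0.06
gripper_force: 51.1
```

Call:
{"name": "move_arm", "arguments": {"targets": [{"dx": 0.17,"dy": 0.8,"dz": 0,"rx": 0,"ry": 0,"rz": -0.05},{"dx": 0.17,"dy": 0.9,"dz": 0,"rx": 0,"ry": 0,"rz": -0.05},{"dx": 0.17,"dy": 0.9,"dz": 0,"rx": 0,"ry": 0,"rz": -0.05},{"dx": 0.17,"dy": 0.9,"dz": 0,"rx": 0,"ry": 0,"rz": 0},{"dx": 0.17,"dy": 0.9,"dz": 0,"rx": 0,"ry": 0,"rz": 0},{"dx": 0.17,"dy": 0.9,"dz": 0,"rx": 0,"ry": 0,"rz": 0},{"dx": 0.17,"dy": 0.9,"dz": 0,"rx": 0,"ry": 0,"rz": 0},{"dx": 0.17,"dy": 0.9,"dz": 0,"rx": 0,"ry": 0,"rz": 0},{"dx": 0.17,"dy": 0.9,"dz": 0,"rx": 0,"ry": 0,"rz": 0},{"dx": 0.17,"dy": 0.9,"dz": 0,"rx": 0,"ry": 0,"rz": 0}]}}

```text
t: 20.35
tcp_pos: [0.5487, 0.0926, 0.2497]
tool_rot: [0.668, 0.744, -0.001, -0.001]
force: [0.2, -0.5, -1.2]
finger_gap: 0.061
gripper_force: 51.0
```

Call:
{"name": "move_arm", "arguments": {"targets": [{"dx": 0,"dy": 0.3,"dz": -0.3,"rx": 0,"ry": 0,"rz": 0},{"dx": 0,"dy": 0,"dz": -0.6,"rx": 0,"ry": 0,"rz": 0},{"dx": 0,"dy": 0,"dz": -0.6,"rx": 0,"ry": 0,"rz": 0},{"dx": 0,"dy": 0,"dz": -0.6,"rx": 0,"ry": 0,"rz": 0},{"dx": 0,"dy": 0,"dz": -0.3,"rx": 0,"ry": 0,"rz": 0},{"dx": 0,"dy": 0,"dz": 0,"rx": 0,"ry": 0,"rz": 0},{"dx": 0,"dy": 0,"dz": 0,"rx": 0,"ry": 0,"rz": 0},{"dx": 0,"dy": 0,"dz": 0,"rx": 0,"ry": 0,"rz": 0},{"dx": 0,"dy": 0,"dz": 0,"rx": 0,"ry": 0,"rz": 0},{"dx": 0,"dy": 0,"dz": 0,"rx": 0,"ry": 0,"rz": 0}]}}

```text
t: 21.6
tcp_pos: [0.5501, 0.0992, 0.1903]
tool_rot: [0.668, 0.744, 0.0, 0.0]
force: [0.5, -0.2, -1.7]
finger_gap: 0.061
gripper_force: 51.0
```

Run:
```python
from h import *
np.set_printoptions(precision=4,suppress=True)
b,m=snap('wrist','w5.png'); np.save('w5m.npy',m,allow_pickle=True)
s=sensors.sense();print(s['t'],s['tcp_pos'],s['tool_rot'],s['finger_gap'],s['force'])
q=s['tool_rot'];print('tool yaw',2*np.degrees(np.arctan2(q[1],q[0]))-90)
c,_=snap('scene','s5.png');d,_=snap('side','d5.png')
T=s['tcp_pos'];ps=proj(_,[T])[0].astype(int);pc=proj(cams.camera_model('scene'),[T])[0].astype(int)
p=proj(m,[[.5508,.1003,.098]])[0].astype(int);print(p,pc,ps)
C=np.zeros((600,800,3),np.uint8)
y0=max(p[1]-100,0);x0=max(p[0]-67,0);print(x0,y0)
a=cv2.resize(b[y0:y0+200,x0:x0+133],None,fx=3,fy=3,interpolation=3);C[:a.shape[0],:a.shape[1]]=a[:,:,::-1]
a=cv2.resize(c[pc[1]-25:pc[1]+35,pc[0]-40:pc[0]+40],(400,300),interpolation=3);C[:300,400:]=a[:,:,::-1]
a=cv2.resize(d[ps[1]-25:ps[1]+35,ps[0]-40:ps[0]+40],(400,300),interpolation=3);C[300:,400:]=a[:,:,::-1]
cv2.imwrite('pics/c5.png',C)
```

```text
21.65 [0.55   0.0991 0.1902] [0.6681 0.7441 0.0001 0.0001] 0.05763548358548157 [ 0.2717  0.2457 -1.9164]
tool yaw 6.159536927323757
[255 192] [292 155] [247 174]
188 92
```

View pics/c5.png

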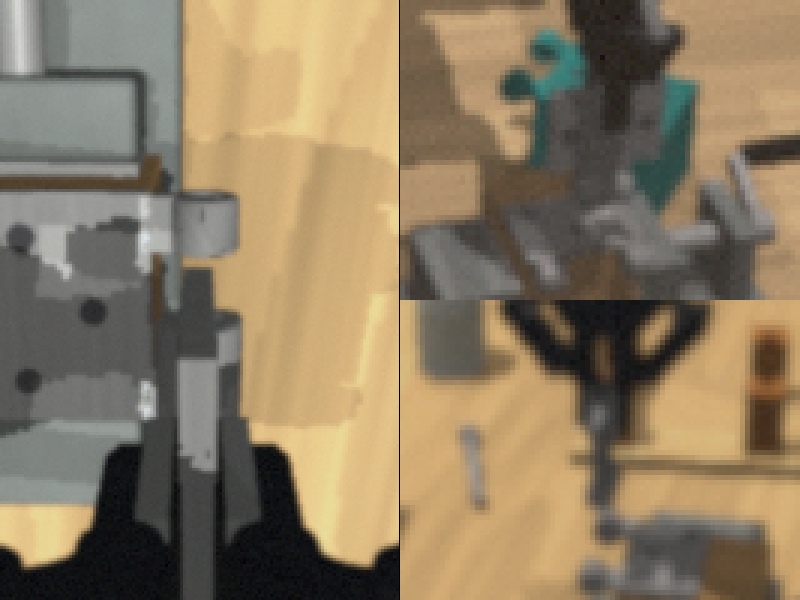

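In the wrist crop the held plate's top edge is centred at x ≈ 199, with its north top corner at (199,358) and north bottom corner at (198,268). The held knuckle's top is at about (228,320). The block's north knuckle spans x 180–238 with its south end at y 257, so the leaf is hanging over the gap.

Run:
```python
from h import *
np.set_printoptions(precision=4,suppress=True)
m=np.load('w5m.npy',allow_pickle=True).item()
L=lambda x,y:(188+(x+.5)/3-.5,92+(y+.5)/3-.5)
T=np.array([.5501,.0991,.1902]); yw=np.radians(6.1); ex=np.array([np.cos(yw),np.sin(yw)]);ey=np.array([-np.sin(yw),np.cos(yw)])
def rel(n,uv,z):
    p=onz(m,L(*uv),z); d=p[:2]-T[:2]; print(n,p,'rel mm x',1e3*d@ex,'y',1e3*d@ey)
rel('plate N top',(199,358),.2175); rel('plate N bottom',(198,268),.1675)
rel('held knuckle right silh',(241,360),.1515); rel('held kn N end right',(240,320),.1515)
rel('held kn N top',(228,312),.1615-.003)
rel('blk knuckle S end crest',(209,257),.108); rel('blk kn right',(238,225),.098); rel('blk kn left',(180,225),.101)
rel('blk edge right/leaf N',(160,193),.101)
```

```text
plate N top [0.5461 0.1305 0.2175] rel mm x -0.6758962489052487 y 31.620334023895946
plate N bottom [0.546  0.13   0.1675] rel mm x -0.8098234232991492 y 31.210390858192664
held knuckle right silh [0.5588 0.1044 0.1515] rel mm x 9.25225805305428 y 4.3462851681425
held kn N end right [0.5574 0.1142 0.1515] rel mm x 8.852687570549218 y 14.236273849329034
held kn N top [0.5539 0.1182 0.1585] rel mm x 5.806920947991662 y 18.57968245239389
blk knuckle S end crest [0.5505 0.1166 0.108 ] rel mm x 2.2754976762816046 y 17.346683428252206
blk kn right [0.5581 0.1242 0.098 ] rel mm x 10.670093997190785 y 24.121054001205497
blk kn left [0.5416 0.1231 0.101 ] rel mm x -5.8700582684210625 y 24.797290939503526
blk edge right/leaf N [0.5351 0.1316 0.101 ] rel mm x -11.412082828837288 y 33.9472769526402
```

Run:
```python
from h import *
a=cv2.imread('pics/w5.png'); g=a.astype(int)
for r in (160,163,166,169,172): print(r,[int(v) for v in a[r,228:272].mean(1)])
for r in (200,208): print(r,[int(v) for v in a[r,240:275].mean(1)])
C=cv2.resize(a[145:195,220:280],(720,600),interpolation=cv2.INTER_NEAREST); cv2.imwrite('pics/c6.png',C)
```

```text
160 [151, 151, 151, 150, 153, 159, 180, 203, 195, 176, 157, 154, 151, 151, 151, 150, 139, 105, 91, 94, 103, 109, 112, 118, 122, 124, 128, 127, 133, 135, 139, 137, 138, 139, 138, 137, 131, 130, 122, 126, 153, 163, 163, 164]
163 [139, 138, 141, 146, 148, 157, 175, 201, 201, 184, 163, 152, 151, 150, 151, 149, 139, 107, 90, 96, 107, 116, 124, 126, 129, 132, 127, 112, 135, 148, 148, 148, 147, 146, 144, 139, 136, 130, 120, 125, 153, 163, 162, 163]
166 [69, 69, 71, 72, 74, 76, 110, 150, 158, 155, 153, 153, 150, 150, 152, 149, 139, 108, 96, 99, 109, 117, 124, 130, 136, 136, 137, 134, 144, 149, 149, 148, 148, 145, 143, 139, 133, 127, 120, 129, 153, 164, 162, 161]
169 [91, 79, 78, 76, 80, 97, 147, 199, 202, 189, 174, 177, 178, 174, 172, 171, 159, 122, 99, 98, 106, 119, 126, 131, 137, 142, 147, 147, 147, 147, 151, 149, 146, 145, 142, 135, 130, 124, 117, 127, 154, 162, 162, 162]
172 [101, 99, 97, 102, 104, 133, 185, 218, 216, 200, 186, 182, 180, 179, 178, 177, 167, 129, 110, 106, 111, 121, 130, 135, 136, 141, 148, 151, 154, 153, 148, 144, 145, 142, 139, 134, 128, 121, 116, 126, 151, 162, 161, 161]
200 [60, 64, 62, 65, 63, 60, 61, 63, 64, 65, 63, 66, 65, 66, 66, 66, 67, 68, 68, 70, 65, 65, 70, 74, 78, 86, 91, 99, 120, 152, 161, 162, 163, 164, 166]
208 [60, 64, 68, 66, 68, 70, 64, 59, 62, 65, 65, 66, 66, 66, 65, 68, 66, 68, 69, 73, 100, 138, 144, 141, 138, 133, 128, 115, 121, 152, 162, 163, 158, 156, 151]
```

View pics/c6.png

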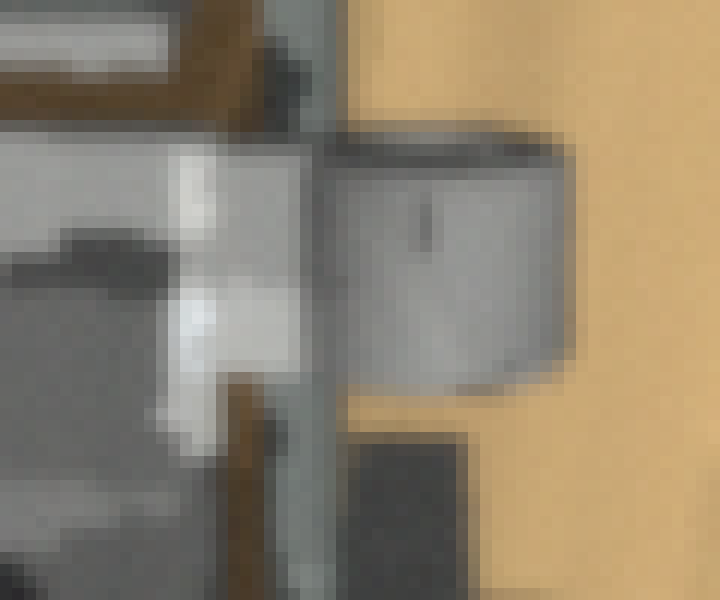

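The enlarged crop shows the north knuckle tube spanning columns 245 to 267.4, so its centre is at about 256, with its crest mark at 255.5.

Run:
```python
from h import *
np.set_printoptions(precision=4,suppress=True)
m=np.load('w5m.npy',allow_pickle=True).item()
T=np.array([.5501,.0991]); yw=np.radians(6.1); ex=np.array([np.cos(yw),np.sin(yw)]);ey=np.array([-np.sin(yw),np.cos(yw)])
for n,uv,z in [('ctr',(256.1,168),.1),('mark',(255.4,163),.108),('right',(267.4,168),.1),('left',(245,168),.102),('Send',(256,177.5),.108),('held right',(268.4,205),.1515)]:
    d=onz(m,uv,z)[:2]-T; print(n,1e3*d@ex,1e3*d@ey)
```

```text
ctr 1.294166940931792 23.408823460501612
mark 0.6291451074806456 29.503637358142058
right 10.931072623964436 23.421814230087715
left -8.109539085585094 23.873516947453158
Send 1.166549631461055 17.20174012250399
held right 9.443838727505259 9.331159969627263
```

Call:
{"name": "move_arm", "arguments": {"targets": [{"dx": 0.064,"dy": 0,"dz": 0,"rx": 0,"ry": 0,"rz": 0},{"dx": 0,"dy": 0,"dz": -0.2,"rx": 0,"ry": 0,"rz": 0},{"dx": 0,"dy": 0,"dz": -0.3,"rx": 0,"ry": 0,"rz": 0},{"dx": 0,"dy": 0,"dz": -0.3,"rx": 0,"ry": 0,"rz": 0},{"dx": 0,"dy": 0,"dz": -0.3,"rx": 0,"ry": 0,"rz": 0},{"dx": 0,"dy": 0,"dz": -0.3,"rx": 0,"ry": 0,"rz": 0},{"dx": 0,"dy": 0,"dz": -0.3,"rx": 0,"ry": 0,"rz": 0},{"dx": 0,"dy": 0,"dz": -0.24,"rx": 0,"ry": 0,"rz": 0},{"dx": 0,"dy": 0,"dz": -0.2,"rx": 0,"ry": 0,"rz": 0},{"dx": 0,"dy": 0,"dz": 0,"rx": 0,"ry": 0,"rz": 0}]}}

```text
t: 23.0
tcp_pos: [0.5513, 0.0991, 0.1362]
tool_rot: [0.668, 0.744, -0.0, -0.0]
force: [-0.2, -0.3, -2.3]
finger_gap: 0.062
gripper_force: 51.0
```

Run:
```python
from h import *
np.set_printoptions(precision=4,suppress=True)
b,m=snap('wrist','w6.png'); np.save('w6m.npy',m,allow_pickle=True)
s=sensors.sense();print(s['t'],s['tcp_pos'],s['tool_rot'],s['finger_gap'],s['force'],s['ft_torque'])
c,mc=snap('scene','s6.png');d,md=snap('side','d6.png')
J=[[.5515,.1003,.098]]
pc=proj(mc,J)[0].astype(int);ps=proj(md,J)[0].astype(int);p=proj(m,J)[0].astype(int);print(p,pc,ps)
C=np.zeros((600,800,3),np.uint8)
x0,y0=p[0]-50,max(p[1]-75,0);print(x0,y0)
a=cv2.resize(b[y0:y0+150,x0:x0+100],(400,600),interpolation=3);C[:,:400]=a[:,:,::-1]
a=cv2.resize(c[pc[1]-25:pc[1]+20,pc[0]-30:pc[0]+30],(400,300),interpolation=3);C[:300,400:]=a[:,:,::-1]
a=cv2.resize(d[ps[1]-25:ps[1]+20,ps[0]-30:ps[0]+30],(400,300),interpolation=3);C[300:,400:]=a[:,:,::-1]
cv2.imwrite('pics/c7.png',C)
```

```text
23.05 [0.5516 0.0991 0.1365] [ 0.6681  0.744  -0.     -0.0001] 0.05711958818891066 [-0.1472  0.3481 -1.9473] [0.0216 0.0298 0.0304]
[255 216] [291 182] [246 198]
205 141
```

View pics/c7.png

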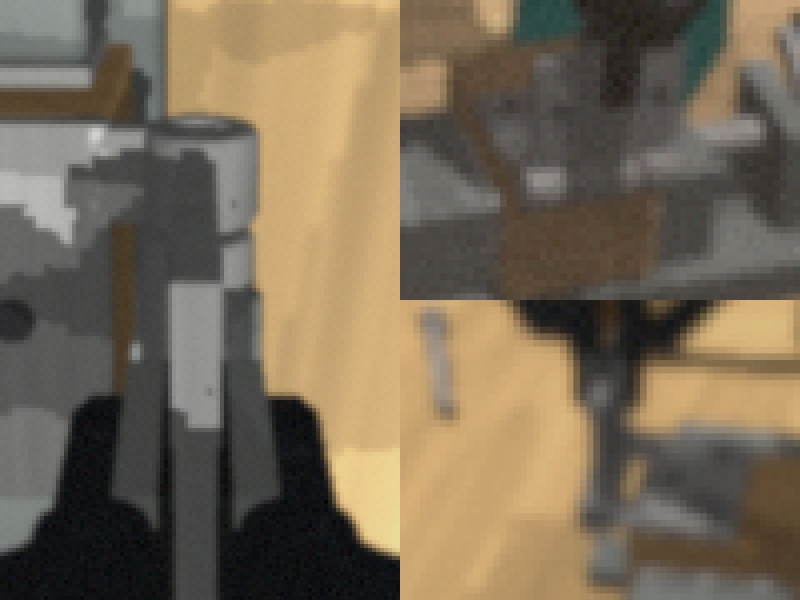

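The wrist crop shows the leaf's knuckle at (235,265) sitting in the gap just south of the north knuckle (205,180). The wrist force is only the leaf's weight. The right-hand silhouettes are at about x 257 and 253–260, so I'll check them numerically.

Run:
```python
from h import *
np.set_printoptions(precision=4,suppress=True)
m=np.load('w6m.npy',allow_pickle=True).item()
a=cv2.imread('pics/w6.png').astype(int)
T=np.array([.5515,.0991]); yw=np.radians(6.1); ex=np.array([np.cos(yw),np.sin(yw)]);ey=np.array([-np.sin(yw),np.cos(yw)])
for r in range(178,236,3):
    v=a[r,250:280]; sat=v[:,2]-v[:,0]            # wood: red much above blue
    k=np.argmax(sat>35); e=250+k-1+(35-sat[k-1])/(sat[k]-sat[k-1]) if k else 0
    d=onz(m,(e,r),.098)[:2]-T; print(r,round(e,1),'x %.1f y %.1f'%(1e3*d@ex,1e3*d@ey))
print(a[180:225,263].mean(1).astype(int))
```

```text
178 269.0 x 9.3 y 28.9
181 269.0 x 9.3 y 26.8
184 269.0 x 9.3 y 24.7
187 268.8 x 9.2 y 22.6
190 268.8 x 9.3 y 20.5
193 268.7 x 9.2 y 18.3
196 267.3 x 8.3 y 16.1
199 267.3 x 8.4 y 14.0
202 267.8 x 8.8 y 11.8
205 267.8 x 8.8 y 9.6
208 267.8 x 8.8 y 7.3
211 267.8 x 8.9 y 5.1
214 269.2 x 9.9 y 2.8
217 269.8 x 10.4 y 0.6
220 269.8 x 10.4 y -1.7
223 269.8 x 10.4 y -4.0
226 269.6 x 10.3 y -6.3
229 269.6 x 10.3 y -8.7
232 269.8 x 10.6 y -11.1
235 270.3 x 11.0 y -13.4
[146 146 147 144 142 144 144 143 142 143 138 119 116 133 139 140 138 134
 114  83  76  92 119 136 144 145 144 142 143 142 143 143 133  93  73  68
  66  66  69  68  69  72  74  77  78]
```

Leaf and block silhouettes agree to about 0.4 mm, both end gaps are open, and there is no contact force. The arm is still, so I'll hand in.

Run:
```python
from h import *
s=sensors.sense();print(s['t'],s['tcp_pos'],s['qd'].round(3),s['force'],s['gripper_force'])
print(order.sign_off())
```

```text
23.15 [0.55182306 0.09907941 0.13678134] [-0.    -0.002 -0.    -0.    -0.    -0.001] [ 0.15037532  0.20069761 -1.81532794] 50.973456501960754
the job is handed in; nothing more can be done
None
```

I turned the crank to about 2.47 rad, which is in the firm range. The long-knuckle leaf is held still in the gap with its hole within about 1 mm of the block's axis and no push on the block. I handed the job in at 23 s, and the sign-off returned no verdict.

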